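# Shut the draught shield and tare the laboratory balance

### The arm

A 6-joint arm with a two-finger parallel gripper is mounted at the origin on the work surface. World frame = base frame: x ahead of the robot, y to its left, z up, the work surface at z = 0. Lengths are in m, angles in rad, forces in N, time in s.
With the tool pointing down it reaches from about 0.3 to 0.875 m from the base axis. Payload 6.4 kg.
Tool frame: the origin (TCP) lies midway between the tips of the shut fingers; the grasp point (between the pads) lies 19 mm behind it; x points along the fingers, y is the direction in which the jaws open and shut, and the axes are right-handed (so a half turn about x gives the same grasp; the last joint's range is limited). The gripper opens to 85 mm and grips with 20 to 120 N. Pads are 22 mm wide; open, the fingers measure 114 mm over their backs; the gripper's body (76 mm by 85 mm) begins 54 mm behind the grasp point. The pads swing forward as they close: fully open they stand 13 mm farther back than shut.
Start: joints at [-1.552, 0.181, 1.607, -0, 1.354, -0.206], TCP at [0.128, -0.561, 0.231] pointing down, gripper open.
Joint ranges: [-2.99, 2.99], [-0.89, 2.07], [0.3, 2.58], [-1.14, 4.28], [0, 2.63], [-3.12, 3.12]. Speed limits (rad/s): [2.57, 2.57, 3.01, 3.14, 3.14, 3.14].

### API

Orientations are given as a unit quaternion [w, x, y, z].
In Python, from bench import ctrl gives the robot as it stands.
- The arm moves only by the tool servo_tool, never from a script. Its argument "targets" is a list of rows, each a list of 7 numbers: the turn, a rotation vector about the tool's x, y, z in rad, then the shift along the tool's x, y, z in mm, then the opening, from -1 (shut) to 1 (fully open). A call has exactly 8 rows; each row is the pose to reach, as a shift and turn from the pose measured when the call began, along the tool's axes at that moment; what a row does not reach only later rows make up. A row lasts 1/8 s, in which the tool goes at most 62.5 mm and 10.7 degrees, less where a joint would pass 70% of its speed; a pose out of reach is approached as far as the arm can. A call with a gripper value outside its range is refused whole. The fingers move at their own pace and stop on an object; the grip force is fixed at half the most. Time passes only in rows, so rows that repeat a pose let the fingers close, or fill a call up. It gives the time, the measured TCP pose, the force and the opening at its end, in the units of the state.
- ctrl.get_obs(): the state, without advancing time (a new reading comes with each control period).
- ctrl.camera(name): name is "scene" or "top" or "wrist"; returns a dict with "pixels" (480x640x3 uint8, blue, green, red), "intrinsics" (3x3 intrinsics, pixels), "D" ([k1, k2, p1, p2, k3] as OpenCV has them; the pictures are not rectified), "R" (3x3) and "t" (3): a world point X has camera coordinates R X + t; the wrist camera has in their place "tool_from_camera" (4x4, takes a point from camera to tool coordinates, whose origin is the TCP and whose axes are the tool frame's). Camera axes: x right, y down, z forward; pixel columns grow to the right and rows downward; lengths in m; the calibration is good to about 2 mm. A picture is of the moment at which its call begins: read the wrist's pose just before it. There is no depth.
- ctrl.hand_in(): hands the job in, once; it reports no verdict.
The state is a dict: "time_s": time; "q": joint angles; "dq": joint speeds; "joint_efforts": joint torques, N m; "eef_pos": TCP position; "eef_rot": TCP orientation; "wrist_force": force on the tool from outside, world axes, zero at the start; "torque": the same for the moment, N m; "opening": opening from 0.0 (shut) to 1.0 (fully open).
Only numpy, scipy, OpenCV 4.12 (cv2) and the standard library are available. Lean on these libraries where they do the work, as an engineer would, in place of code of your own. Each camera call takes 0.05 s, during which the arm holds its last target.

### The job

The empty crucible is on the balance and the weighing is about to start: with a fingertip, slide the draught shield's glass lid fully shut by its grip, then reach into the well of the blue tare key, press the key all the way down and let it come up again. The balance is a sensitive instrument, so push gently; pinch or lift nothing, and leave the crucible, the orange standby key and the things standing around alone. Finish with the lid shut and the hand clear of everything.

Things in the scene. Friction and masses are not known exactly. Their poses are not given: they have to be found in the camera images.
- balance: white balance fixed on the bench, 290 mm deep, 220 wide. Origin: centre of its underside; x from its front console to its rear, z up. Console: x -146 to -60 mm, top 70 mm high, a display between two rectangular wells. Behind it a low glass draught shield round the pan: x -60 to 110, y -92 to 92 mm, walls 120 mm high, lid's upper face at 123 (end bars 124), lid grip up to 143 mm
- lid (a joint): glass lid of the draught shield, sliding level along the balance's x on rails: 0 = shut (hard stop, front edge at the shield's front wall), grows in m as it opens towards the rear, at most 0.10; starts 0.05 to 0.085 open. It takes about 1.5 N to slide and stays where it is left
- grip_rear (a point): middle of the rear upright face (looking to the balance's +x) of the lid's dark grey grip, a ridge on the lid 56 mm wide (y), 12 thick (x), 20 high, near the lid's front edge; the point is 10 mm above the lid's upper face. Axes as the balance's. Pushing this face to -x shuts the lid. Behind it the lid is flat for 125 mm
- tare_key_top (a point): centre of the top face of the blue tare key, 31 mm (x) by 39 mm (y), in the right-hand well as seen from the console's side (balance x -115, y -80 mm). The well is 36 mm (x) by 44 mm (y) inside; its rim is 12 mm above the key's face at rest. Axes as the balance's, z up
- tare_key (a joint): blue tare key: 0 = up, 0.005 m = fully down; sprung, 1.5 N to start moving and 4 N to bottom out, it comes up by itself
- standby_key_top (a point): centre of the top face of the orange standby key, same size, in an equal well at the left-hand side (balance's y +80 mm); not to be pressed
- standby_key (a joint): orange standby key: 0 = up, 0.005 m = fully down, sprung like the other
- crucible: small white porcelain crucible, 42 mm across, 34 mm high, standing loose on the pan inside the shield; origin: centre of its underside
- reagent_bottle: clear glass bottle with purple cap, 56 mm across, 115 mm high, standing beside the balance; origin: centre of its underside
- tip_box: blue pipette-tip box with pale lid, 122 x 86 mm, 66 mm high, beside the balance; origin: centre of its underside
- petri_dish: clear shut culture dish, 90 mm across, 17 mm high, beside the balance; origin: centre of its underside
Mind the look-alikes: they are no part of the job. Of the things that look like the crucible, the larger one is meant. There is more than one size of the reagent_bottle; the job needs the larger.

How it is judged:
By the outcome, as a careful person would: the job done as asked, in the order asked, and still so for the second after the job is handed in, with the robot touching nothing.
It also fails if it takes over 45 s, if anything falls off the work surface, if the arm or the gripper's body presses on something with over 40 N, if the wrist force passes 120 N, or if a joint passes its speed limit or range.

## Working session

There is one attempt and no reset: what is moved stays moved. The work goes in short steps, Python scripts to look and compute and a tool call to move; the robot and the scene stay as the last step left them, time stands still between calls to the robot, and variables do not carry over. Pictures are saved under pics/ and viewed, and the job is handed in when it is done.

Besides the shell and the picture viewer there is one more tool, called after ">>>" as name(argument=value, ...), one argument or row to a line, values as JSON. servo_tool: Moves the arm, as the interface text tells. Its arguments: {"type":"object","properties":{"targets":{"type":"array","items":{"type":"array","items":{"type":"number"}}}},"required":["targets"]}

```bash
ls; mkdir -p pics; python3 - <<'E'
from bench import ctrl
import cv2,json
o=ctrl.get_obs();print({k:o[k] for k in ['time_s','q','eef_pos','eef_rot','wrist_force','opening']})
for n in ['scene','top','wrist']:
    c=ctrl.camera(n);cv2.imwrite(f'pics/{n}0.png',c['pixels'])
    print(n,{k:v for k,v in c.items() if k!='pixels'})
E
```

```text
pics
{'time_s': 0.0, 'q': array([-1.55231741e+00,  1.81554158e-01,  1.60795284e+00,  3.18166567e-05,
        1.35380958e+00, -2.06309781e-01]), 'eef_pos': array([ 0.12817922, -0.55999061,  0.23040344]), 'eef_rot': array([ 0.07869935,  0.70271333,  0.07991093, -0.70257714]), 'wrist_force': array([ 0.16550968,  0.26071968, -0.32700988]), 'opening': 1.0054326628076693}
scene {'intrinsics': array([[620.34681147,   0.        , 316.07593664],
       [  0.        , 620.34681147, 235.6438487 ],
       [  0.        ,   0.        ,   1.        ]]), 'D': array([-0.14715563,  0.        ,  0.        ,  0.        ,  0.        ]), 'R': array([[ 0.16538435,  0.98606649, -0.0179137 ],
       [ 0.76009585, -0.13901596, -0.63476678],
       [-0.62841254,  0.09136436, -0.77249611]]), 't': array([-0.16873632, -0.3664077 ,  1.41466003])}
top {'intrinsics': array([[461.03898309,   0.        , 318.77886763],
       [  0.        , 461.03898309, 245.22000228],
       [  0.        ,   0.        ,   1.        ]]), 'D': array([0.01828035, 0.        , 0.        , 0.        , 0.        ]), 'R': array([[-1.13978452e-02, -9.99934961e-01, -4.02747504e-04],
       [-9.86635739e-01,  1.13117230e-02, -1.62548344e-01],
       [ 1.62542328e-01, -1.45533578e-03, -9.86700499e-01]]), 't': array([0.05134805, 0.58431267, 0.80559443])}
wrist {'intrinsics': array([[337.27982212,   0.        , 321.38221591],
       [  0.        , 337.27982212, 240.36294432],
       [  0.        ,   0.        ,   1.        ]]), 'D': array([-0.05863769,  0.        ,  0.        ,  0.        ,  0.        ]), 'tool_from_camera': array([[-9.74279625e-04, -2.92858711e-01,  9.56155231e-01,
        -1.41749950e-01],
       [ 9.99999168e-01,  5.23203669e-04,  1.17920556e-03,
         4.92299918e-04],
       [-8.45604545e-04,  9.56155585e-01,  2.92857957e-01,
        -7.52645523e-02],
       [ 0.00000000e+00,  0.00000000e+00,  0.00000000e+00,
         1.00000000e+00]])}
```

View pics/scene0.png

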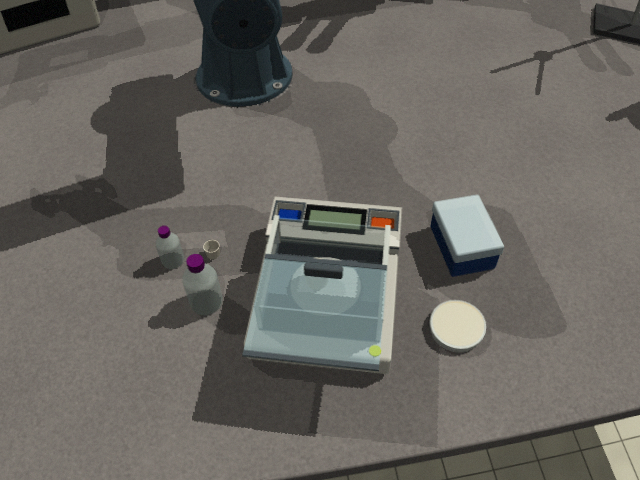

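View pics/top0.png

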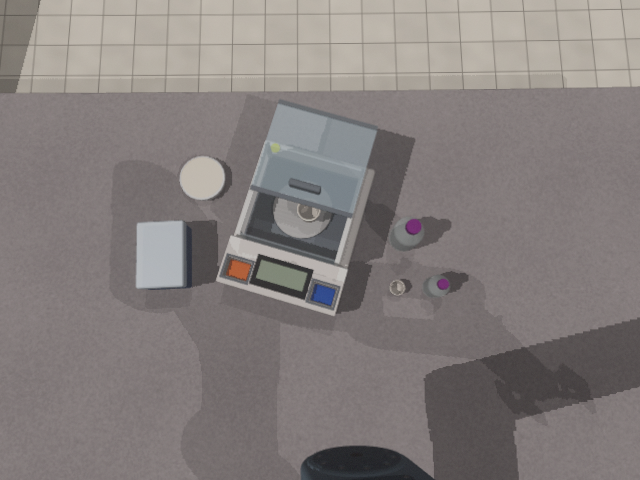

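View pics/wrist0.png

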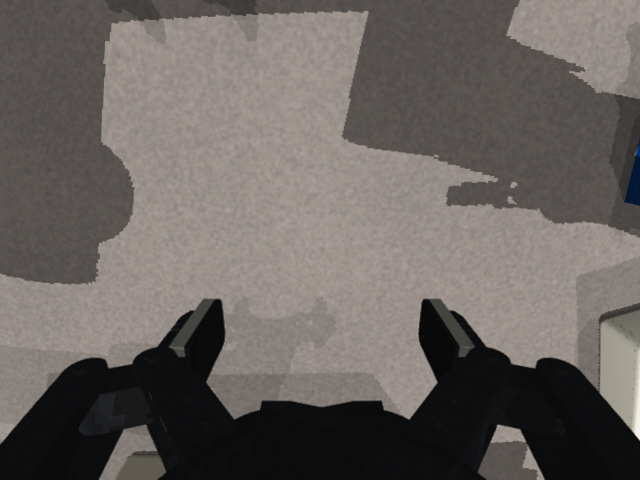

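The scene and top views show the balance. In the top view the blue tare key is near (323,294), the orange standby key near (239,270), and the dark lid grip near (305,186). I'll crop for exact corners.

```bash
python3 - <<'E'
import cv2
a=cv2.imread('pics/top0.png')[90:320,205:390];cv2.imwrite('pics/topc.png',cv2.resize(a,None,fx=2.6*1.6/1.6,fy=2.6,interpolation=cv2.INTER_CUBIC))
a=cv2.imread('pics/scene0.png')[190:380,235:415];cv2.imwrite('pics/scenec.png',cv2.resize(a,None,fx=3,fy=3,interpolation=cv2.INTER_CUBIC))
E
```

```text
(no output)
```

View pics/topc.png

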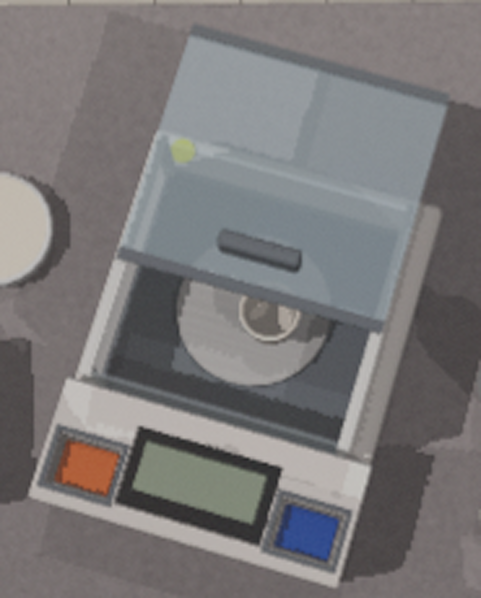

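View pics/scenec.png

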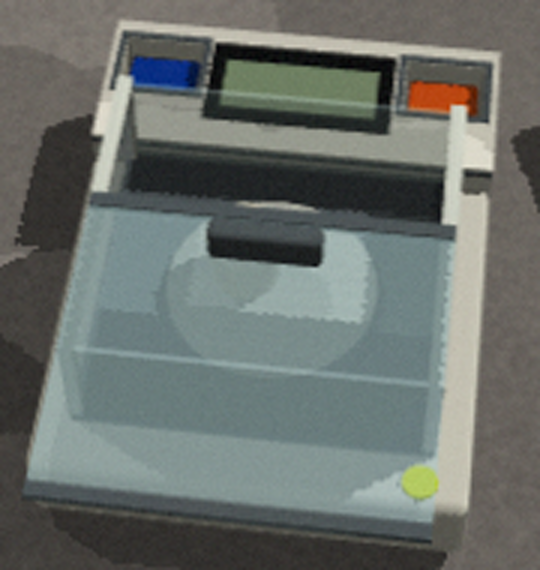

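```bash
cat > h.py <<'E'
import numpy as np,cv2
from scipy.optimize import least_squares
from scipy.spatial.transform import Rotation as Rn
CAM={'scene':(np.array([[620.34681147,0,316.07593664],[0,620.34681147,235.6438487],[0,0,1]]),np.array([-0.14715563,0,0,0,0]),
 np.array([[ 0.16538435,0.98606649,-0.0179137],[0.76009585,-0.13901596,-0.63476678],[-0.62841254,0.09136436,-0.77249611]]),np.array([-0.16873632,-0.3664077,1.41466003])),
'top':(np.array([[461.03898309,0,318.77886763],[0,461.03898309,245.22000228],[0,0,1]]),np.array([0.01828035,0,0,0,0]),
 np.array([[-1.13978452e-02,-9.99934961e-01,-4.02747504e-04],[-9.86635739e-01,1.13117230e-02,-1.62548344e-01],[1.62542328e-01,-1.45533578e-03,-9.86700499e-01]]),np.array([0.05134805,0.58431267,0.80559443]))}
def proj(cam,X):
    K,D,R,t=CAM[cam]; return cv2.projectPoints(np.atleast_2d(X).astype(float),cv2.Rodrigues(R)[0],t,K,D)[0][:,0]
def atz(cam,px,z):
    K,D,R,t=CAM[cam]; u=cv2.undistortPoints(np.array([[px]],float),K,D)[0,0]
    d=R.T@np.array([u[0],u[1],1]); C=-R.T@t; return C+d*(z-C[2])/d[2]
E
python3 - <<'E'
from h import *
T=lambda u,v:(205+(u+.5)/2.6-.5,90+(v+.5)/2.6-.5); S=lambda u,v:(235+(u+.5)/3-.5,190+(v+.5)/3-.5)
L='L'
pts=[('top',T(33,495),(-146,110,70),0),('top',T(338,583),(-146,-110,70),0),('top',T(309,533),(-115,-80,58),0),('top',T(88,467),(-115,80,58),0),
('top',T(306,529),(-115,-80,70),0),('top',T(82,464),(-115,80,70),0),('scene',S(122,20),(-146,-110,70),0),('scene',S(500,52),(-146,110,70),0),
('top',T(120,252),(-60,92,124),1),('top',T(383,328),(-60,-92,124),1),('scene',S(455,230),(-60,92,124),1),('scene',S(93,198),(-60,-92,124),1)]
def f(p,full=False):
    r=[]
    for c,px,X,l in pts:
        X=np.array(X)/1000.+[p[3]*l,0,0]
        W=Rn.from_euler('z',p[2]).apply(X)+[p[0],p[1],0]
        r.append(proj(c,W)[0]-px)
    return np.array(r) if full else np.ravel(r)
r=least_squares(f,[.5,0,-.2,.06],loss='soft_l1');p=r.x
print(p.round(4));print(f(p,True).round(1))
bal=lambda W:Rn.from_euler('z',-p[2]).apply(W-[p[0],p[1],0])*1000
for c,px,z in [('top',T(220,231),.143),('top',T(300,249),.143),('scene',S(210,232),.143),('scene',S(322,243),.143),('scene',S(208,256),.123),('scene',S(322,266),.123),('top',T(217,247),.143),('top',T(298,270),.143)]:
    W=atz(c,px,z);print(c,np.round(px),W.round(4),bal(W).round(1))
E
```

```text
[ 0.628   0.0824 -0.2927  0.0819]
[[-2.3  0.3]
 [-0.6  1.1]
 [-1.  -1. ]
 [-0.9 -0.2]
 [ 0.2  0.1]
 [ 0.2  0.2]
 [-2.8  1. ]
 [-1.6  0.8]
 [-2.2  0.1]
 [-0.2 -0.1]
 [-0.4  0.3]
 [-3.  -0.2]]
top [289. 179.] [0.6834 0.0931 0.143 ] [ 49.9  26.2 143. ]
top [320. 185.] [0.6707 0.0415 0.143 ] [ 52.7 -26.9 143. ]
scene [305. 267.] [0.6688 0.045  0.143 ] [ 49.8 -24.1 143. ]
scene [342. 271.] [0.6847 0.0963 0.143 ] [ 50.3  29.7 143. ]
scene [304. 275.] [0.6682 0.0434 0.123 ] [ 49.7 -25.7 123. ]
scene [342. 278.] [0.6839 0.0968 0.123 ] [ 49.4  29.9 123. ]
top [288. 185.] [0.6727 0.095  0.143 ] [ 39.1  24.9 143. ]
top [319. 194.] [0.6568 0.0429 0.143 ] [ 38.9 -29.5 143. ]
```

```bash
cat >> h.py <<'E'
P=np.array([0.628,0.0824,-0.2927])
Rb=Rn.from_euler('z',P[2])
def W(b): return Rb.apply(np.array(b,float)/1000)+[P[0],P[1],0]
def B(w): return Rb.inv().apply(np.array(w)-[P[0],P[1],0])*1000
def cur(o):
    q=o['eef_rot'];return Rn.from_quat([q[1],q[2],q[3],q[0]])
def goal(sgn=None):
    # tool x down, tool y along +-balance y
    def mk(s):
        x=np.array([0,0,-1.]);y=s*Rb.apply([0,1,0]);return Rn.from_matrix(np.c_[x,y,np.cross(x,y)])
    return [mk(1),mk(-1)]
def plan(o,b,s=None):
    R=cur(o);gs=goal();k=[(R.inv()*g).as_rotvec() for g in gs]
    i=int(np.argmin([np.linalg.norm(v) for v in k])) if s is None else s
    sh=R.inv().apply(W(b)-o['eef_pos'])*1000
    print('rot',[v.round(3).tolist() for v in k],'use',i,'shift mm',sh.round(1),'tcp in balance',B(o['eef_pos']).round(1),'F_bal',Rb.inv().apply(o['wrist_force']).round(2),'t',o['time_s'],'q',np.round(o['q'],2),'op',round(o['opening'],2))
    return R
E
python3 - <<'E'
from h import *
from bench import ctrl
o=ctrl.get_obs();R=plan(o,[95,0,230]);print(R.as_matrix().round(3))
E
```

```text
rot [[-2.624, -0.002, 0.0], [0.517, 0.0, 0.001]] use 1 shift mm [   1.4 -467.9 -713. ] tcp in balance [-293.2 -759.4  230.6] F_bal [ 1.19 -0.06  0.13] t 0.15 q [-1.55  0.18  1.61 -0.    1.35 -0.21] op 1.0
[[-0.     0.223 -0.975]
 [ 0.001 -0.975 -0.223]
 [-1.    -0.001 -0.   ]]
```

>>> servo_tool(
  targets=[
    [0.07, 0, 0, -5, -35, -50, -1],
    [0.13, 0, 0, -10, -70, -102, -1],
    [0.19, 0, 0, -10, -103, -155, -1],
    [0.25, 0, 0, -10, -137, -207, -1],
    [0.32, 0, 0, -10, -170, -258, -1],
    [0.38, 0, 0, -10, -204, -310, -1],
    [0.44, 0, 0, -10, -238, -360, -1],
    [0.517, 0, 0, -10, -270, -410, -1],
  ],
)

```text
time_s: 1.15
eef_pos: [0.4687, -0.2037, 0.2411]
eef_rot: [0.104, -0.699, 0.103, 0.699]
wrist_force: [0.7, -0.2, 0.3]
opening: 0.002
```

```bash
python3 - <<'E'
from h import *
from bench import ctrl
o=ctrl.get_obs();R=plan(o,[95,0,230])
E
```

```text
rot [[3.14, 0.002, -0.0], [-0.002, 0.0, 0.001]] use 1 shift mm [  11.4 -320.2 -164.4] tcp in balance [ -69.9 -319.9  241.1] F_bal [ 0.71 -0.    0.3 ] t 1.15 q [-0.64  0.03  1.75  0.    1.36  1.22] op 0.0
```

>>> servo_tool(
  targets=[
    [0, 0, 0, 0, -52, -26, -1],
    [0, 0, 0, 0, -105, -54, -1],
    [0, 0, 0, 0, -160, -82, -1],
    [0, 0, 0, 5, -215, -110, -1],
    [0, 0, 0, 8, -265, -136, -1],
    [0, 0, 0, 11, -305, -157, -1],
    [0, 0, 0, 11, -320, -164, -1],
    [0, 0, 0, 11, -320, -164, -1],
  ],
)

```text
time_s: 2.15
eef_pos: [0.7185, 0.0561, 0.2292]
eef_rot: [0.103, -0.699, 0.103, 0.7]
wrist_force: [0.0, 1.5, -0.9]
opening: 0.003
```

```bash
python3 - <<'E'
from h import *
from bench import ctrl
o=ctrl.get_obs();R=plan(o,[70,0,128])
for n in ['wrist','top','scene']:
    c=ctrl.camera(n);cv2.imwrite(f'pics/{n}1.png',c['pixels'])
np.savez('w1.npz',p=o['eef_pos'],q=o['eef_rot'])
E
```

```text
rot [[-3.141, -0.001, 0.003], [0.0, 0.002, 0.001]] use 1 shift mm [101.2   1.   24.1] tcp in balance [ 94.3   1.  229.2] F_bal [-0.41  1.45 -0.91] t 2.15 q [-0.09  0.5   1.19  0.    1.45  1.78] op 0.0
```

View pics/wrist1.png

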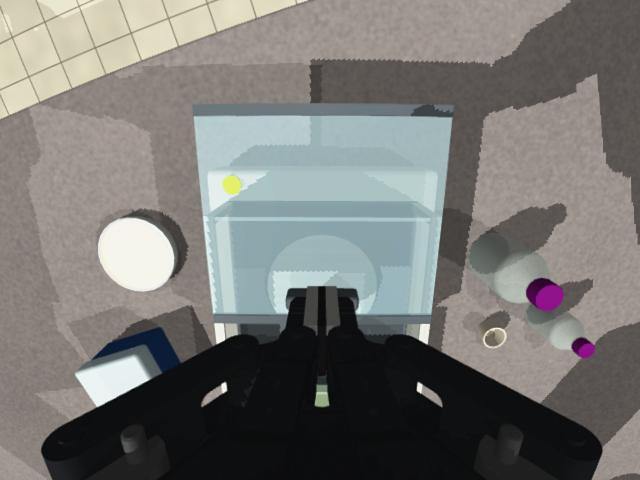

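View pics/scene1.png

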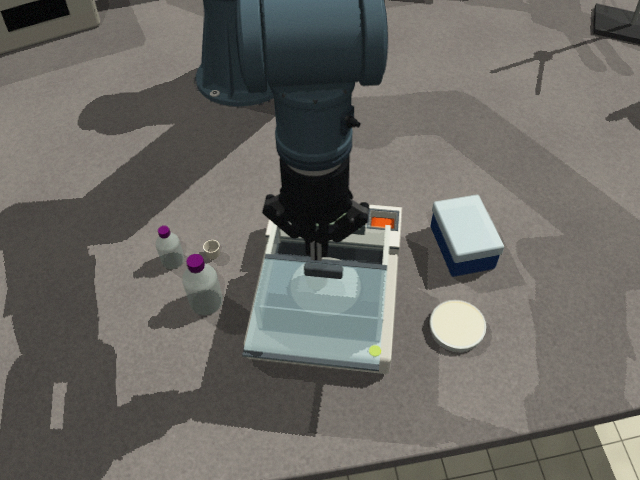

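```bash
cat >> h.py <<'E'
KW=np.array([[337.27982212,0,321.38221591],[0,337.27982212,240.36294432],[0,0,1]]);DW=np.array([-0.05863769,0,0,0,0])
TC=np.array([[-9.74279625e-04,-2.92858711e-01,9.56155231e-01,-1.41749950e-01],[9.99999168e-01,5.23203669e-04,1.17920556e-03,4.92299918e-04],[-8.45604545e-04,9.56155585e-01,2.92857957e-01,-7.52645523e-02],[0,0,0,1]])
def wproj(pos,quat,X):
    R=Rn.from_quat([quat[1],quat[2],quat[3],quat[0]]);t=R.inv().apply(np.atleast_2d(X)-pos)
    c=(t-TC[:3,3])@TC[:3,:3]
    return cv2.projectPoints(c,np.zeros(3),np.zeros(3),KW,DW)[0][:,0]
E
python3 - <<'E'
from h import *
d=np.load('w1.npz')
pts=[(50,28,143),(50,-28,143),(50,28,123),(50,-28,123),(22,92,124),(22,-92,124)]
print(np.c_[pts,wproj(d['p'],d['q'],[W(b) for b in pts]).round(1)])
im=cv2.imread('pics/wrist1.png')[265:345,200:440];cv2.imwrite('pics/w1c.png',cv2.resize(im,None,fx=3.3,fy=3.3,interpolation=cv2.INTER_CUBIC))
E
```

```text
[[ 50.   28.  143.  284.4 303.3]
 [ 50.  -28.  143.  358.9 303.4]
 [ 50.   28.  123.  287.  291.7]
 [ 50.  -28.  123.  356.3 291.7]
 [ 22.   92.  124.  211.6 322.2]
 [ 22.  -92.  124.  431.5 322.4]]
```

View pics/w1c.png

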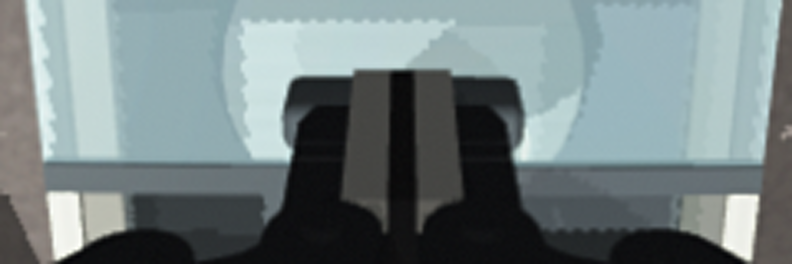

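Wrist crop: grip centred at column 322, with its rear face base at row ~288. That puts the face 2 mm further back than the model (x≈52), and the lid edges are level, so yaw is right. There is only one grip. Keys: blue at top-view (323,294) is the target; orange at (239,270) is not. Next I descend behind the grip.

>>> servo_tool(
  targets=[
    [0, 0, 0, 15, 0, 4, -1],
    [0, 0, 0, 35, 0, 8, -1],
    [0, 0, 0, 55, 0, 12, -1],
    [0, 0, 0, 72, 0, 16, -1],
    [0, 0, 0, 84, 1, 18, -1],
    [0, 0, 0, 92, 1, 18, -1],
    [0, 0, 0, 98, 1, 18, -1],
    [0, 0, 0, 98, 1, 18, -1],
  ],
)

```text
time_s: 3.3
eef_pos: [0.7005, 0.0585, 0.132]
eef_rot: [0.104, -0.699, 0.104, 0.7]
wrist_force: [0.5, -0.0, 1.2]
opening: -0.004
```

```bash
python3 - <<'E'
from h import *
from bench import ctrl
o=ctrl.get_obs();R=plan(o,[-20,0,131])
for n in ['wrist','scene']:
    c=ctrl.camera(n);cv2.imwrite(f'pics/{n}2.png',c['pixels'])
    if n=='scene':cv2.imwrite('pics/s2c.png',cv2.resize(c['pixels'][190:380,235:415],None,fx=3,fy=3,interpolation=cv2.INTER_CUBIC))
E
```

```text
rot [[3.139, 0.001, -0.002], [-0.002, 0.001, 0.001]] use 1 shift mm [ 1.1 -1.8 96.3] tcp in balance [ 76.3  -2.  132. ] F_bal [0.5  0.12 1.21] t 3.3 q [-0.09  0.55  1.33  0.    1.27  1.78] op -0.0
```

View pics/wrist2.png

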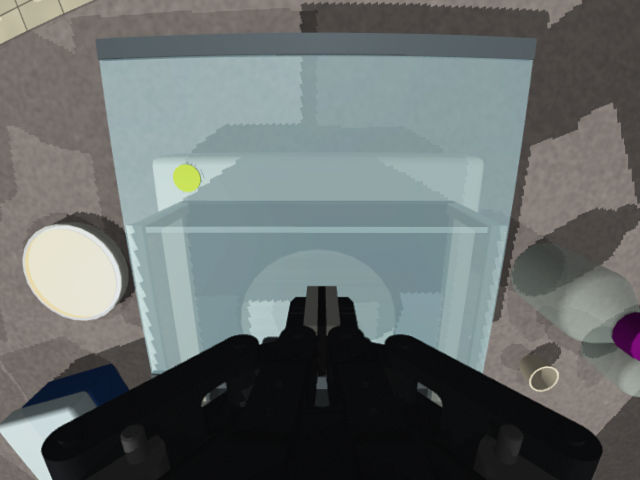

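View pics/s2c.png

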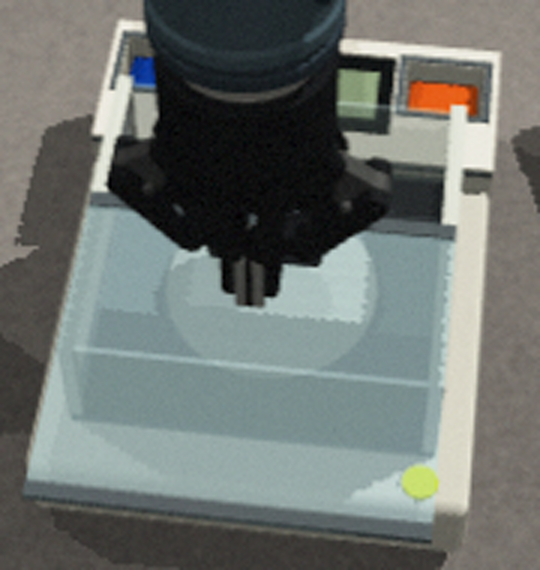

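Finger is behind the grip and above the lid with no contact. Push starts.

>>> servo_tool(
  targets=[
    [0, 0, 0, 0, -1, 5, -1],
    [0, 0, 0, 0, -2, 10, -1],
    [0, 0, 0, 0, -2, 15, -1],
    [0, 0, 0, 0, -2, 21, -1],
    [0, 0, 0, 0, -2, 28, -1],
    [0, 0, 0, 0, -2, 35, -1],
    [0, 0, 0, 0, -2, 42, -1],
    [0, 0, 0, 0, -2, 48, -1],
  ],
)

```text
time_s: 4.4
eef_pos: [0.6551, 0.0744, 0.1329]
eef_rot: [-0.104, 0.7, -0.104, -0.699]
wrist_force: [2.4, -0.1, 0.9]
opening: 0.002
```

```bash
python3 - <<'E'
from h import *
from bench import ctrl
o=ctrl.get_obs();R=plan(o,[-20,0,131])
for n in ['wrist','top']:
    c=ctrl.camera(n);cv2.imwrite(f'pics/{n}3.png',c['pixels'])
E
```

```text
rot [[3.139, 0.001, 0.001], [-0.002, -0.0, 0.001]] use 1 shift mm [ 1.9  0.3 48.3] tcp in balance [ 28.3   0.2 132.9] F_bal [2.27 0.62 0.88] t 4.4 q [-0.07  0.46  1.46  0.    1.22  1.8 ] op 0.0
```

View pics/wrist3.png

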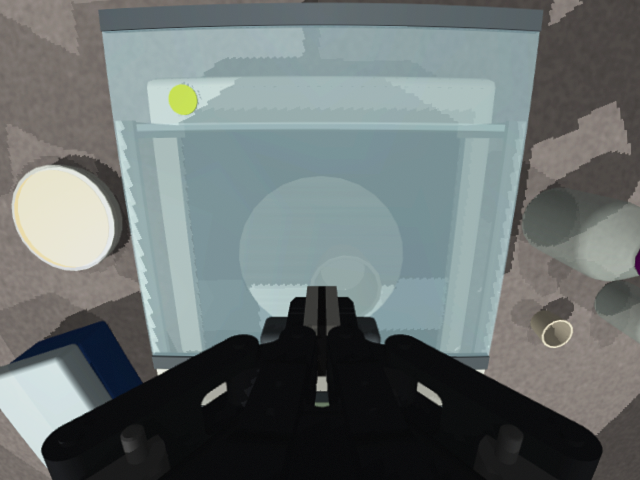

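The lid follows the finger (2.3 N on +x). I'll continue, slower.

>>> servo_tool(
  targets=[
    [0, 0, 0, 0, 0, 6, -1],
    [0, 0, 0, 0, 0, 12, -1],
    [0, 0, 0, 0, 0, 18, -1],
    [0, 0, 0, 0, 0, 24, -1],
    [0, 0, 0, 0, 0, 29, -1],
    [0, 0, 0, 0, 0, 33, -1],
    [0, 0, 0, 0, 0, 36, -1],
    [0, 0, 0, 0, 0, 38, -1],
  ],
)

```text
time_s: 5.5
eef_pos: [0.6179, 0.0855, 0.1325]
eef_rot: [0.104, -0.699, 0.104, 0.7]
wrist_force: [1.4, -1.3, -0.5]
opening: 0.006
```

```bash
python3 - <<'E'
from h import *
from bench import ctrl
o=ctrl.get_obs();R=plan(o,[-20,0,131])
for n in ['wrist','top','scene']:
    c=ctrl.camera(n);cv2.imwrite(f'pics/{n}4.png',c['pixels'])
    if n=='scene':cv2.imwrite('pics/s4c.png',cv2.resize(c['pixels'][190:380,235:415],None,fx=3,fy=3,interpolation=cv2.INTER_CUBIC))
E
```

```text
rot [[3.14, 0.0, -0.002], [-0.002, 0.001, 0.0]] use 1 shift mm [1.5 0.1 9.5] tcp in balance [-1.050e+01  1.000e-01  1.325e+02] F_bal [ 1.75 -0.86 -0.49] t 5.5 q [-0.05  0.39  1.56  0.    1.2   1.81] op 0.01
```

View pics/s4c.png

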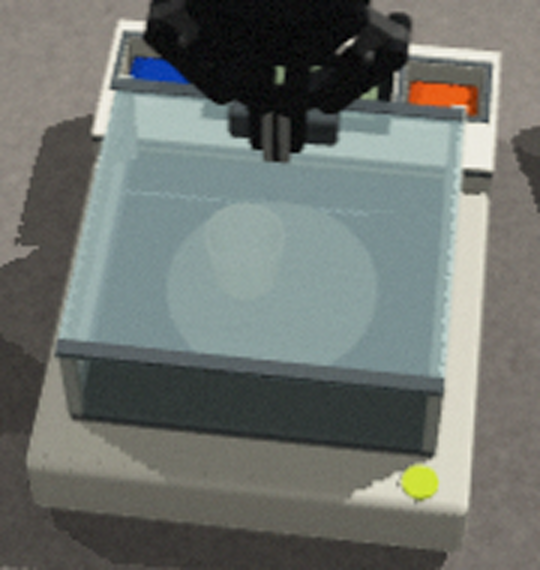

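View pics/wrist4.png

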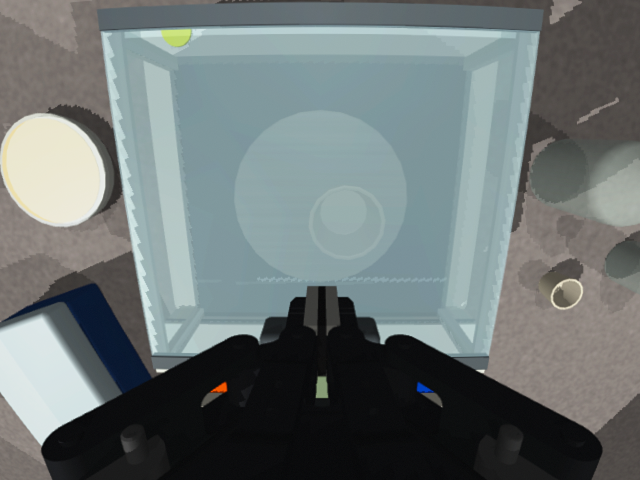

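>>> servo_tool(
  targets=[
    [0, 0, 0, 0, 0, 2, -1],
    [0, 0, 0, 0, 0, 3, -1],
    [0, 0, 0, 0, 0, 4, -1],
    [0, 0, 0, 0, 0, 5, -1],
    [0, 0, 0, 0, 0, 6, -1],
    [0, 0, 0, 0, 0, 7, -1],
    [0, 0, 0, 0, 0, 8, -1],
    [0, 0, 0, 0, 0, 8, -1],
  ],
)

```text
time_s: 6.65
eef_pos: [0.6129, 0.0872, 0.1327]
eef_rot: [-0.104, 0.701, -0.104, -0.698]
wrist_force: [12.3, -2.0, -8.0]
opening: 0.001
```

```bash
python3 - <<'E'
from h import *
from bench import ctrl
o=ctrl.get_obs();R=plan(o,[-20,0,131])
E
```

```text
rot [[3.139, 0.002, 0.007], [-0.003, -0.005, 0.001]] use 1 shift mm [1.7 0.3 4.2] tcp in balance [-15.8   0.3 132.7] F_bal [12.33  1.63 -7.97] t 6.65 q [-0.05  0.37  1.58  0.    1.19  1.82] op 0.0
```

Force rose to 12 N with motion stopped, so this is the hard stop. I'll back off, rise, and look.

>>> servo_tool(
  targets=[
    [0, 0, 0, 0, 0, -2, -1],
    [0, 0, 0, 0, 0, -6, -1],
    [0, 0, 0, 0, 0, -12, -1],
    [0, 0, 0, -5, 0, -15, -1],
    [0, 0, 0, -20, 0, -15, -1],
    [0, 0, 0, -40, 0, -15, -1],
    [0, 0, 0, -60, 0, -15, -1],
    [0, 0, 0, -70, 0, -15, -1],
  ],
)

```text
time_s: 7.65
eef_pos: [0.6279, 0.0829, 0.2056]
eef_rot: [-0.104, 0.702, -0.104, -0.696]
wrist_force: [-0.6, 0.4, -0.1]
opening: -0.001
```

```bash
python3 - <<'E'
from h import *
from bench import ctrl
o=ctrl.get_obs();R=plan(o,[-115,-80,150])
for n in ['wrist','top','scene']:
    c=ctrl.camera(n);cv2.imwrite(f'pics/{n}5.png',c['pixels'])
    if n=='scene':cv2.imwrite('pics/s5c.png',cv2.resize(c['pixels'][190:380,235:415],None,fx=3,fy=3,interpolation=cv2.INTER_CUBIC))
np.savez('w5.npz',p=o['eef_pos'],q=o['eef_rot'])
E
```

```text
rot [[3.139, 0.004, 0.013], [-0.003, -0.008, 0.002]] use 1 shift mm [ 54.5  80.8 115. ] tcp in balance [-2.000e-01  4.000e-01  2.056e+02] F_bal [-0.73  0.19 -0.13] t 7.65 q [-0.06  0.32  1.48  0.    1.32  1.81] op -0.0
```

View pics/s5c.png

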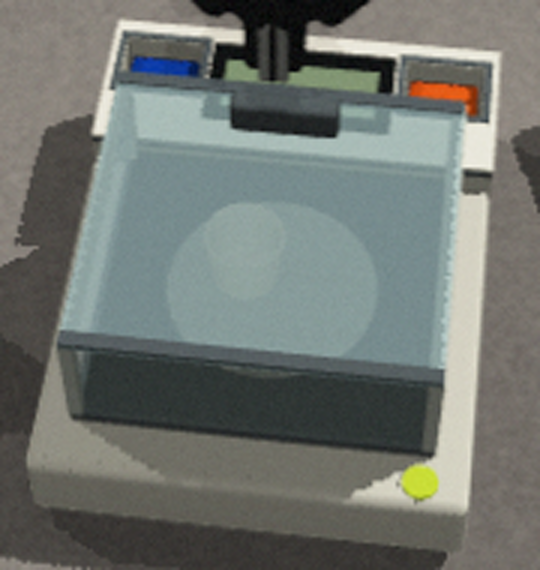

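View pics/wrist5.png

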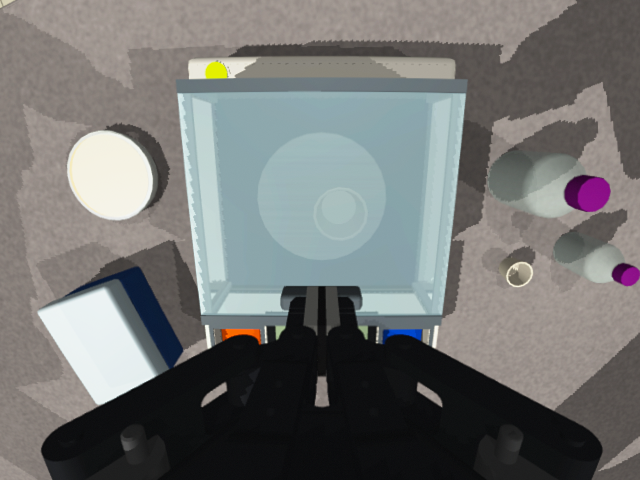

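```bash
python3 - <<'E'
from h import *
for b in [(-60,-92,124),(-60,92,124),(110,-92,124),(110,92,124),(-60,-92,120),(-146,-110,70),(-146,110,70),(-115,-80,58),(-115,80,58)]:
    s=proj('scene',W(b))[0];t=proj('top',W(b))[0]
    print(b,((s-[235,190]+.5)*3-.5).round(),((t-[205,90]+.5)*2.6-.5).round())
a=cv2.imread('pics/top5.png')[90:320,205:390];cv2.imwrite('pics/t5c.png',cv2.resize(a,None,fx=2.6,fy=2.6,interpolation=cv2.INTER_CUBIC))
E
```

```text
(-60, -92, 124) [112.  75.] [349. 447.]
(-60, 92, 124) [463. 104.] [ 76. 369.]
(110, -92, 124) [ 51. 345.] [418. 204.]
(110, 92, 124) [443. 383.] [154. 131.]
(-60, -92, 120) [113.  80.] [348. 448.]
(-146, -110, 70) [114.  23.] [336. 586.]
(-146, 110, 70) [495.  54.] [ 27. 496.]
(-115, -80, 58) [158.  81.] [306. 530.]
(-115, 80, 58) [438. 105.] [ 86. 467.]
```

View pics/t5c.png

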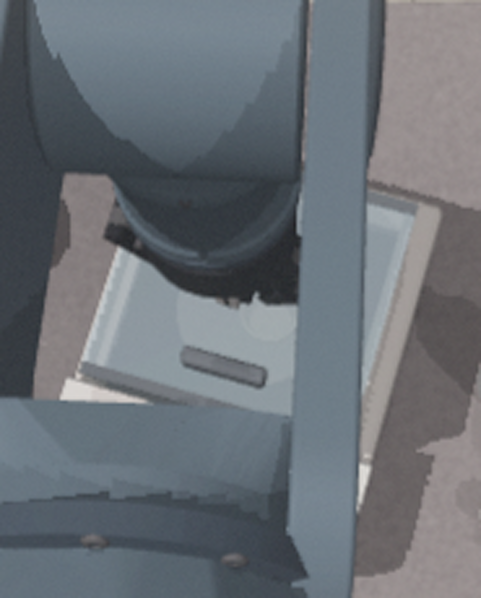

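The lid front bar sits where lid=0 predicts: scene crop (115,73)/(463,100) against predicted (112,75)/(463,104). Shut. Next I move to the near side of the tare key to measure it with the wrist camera.

>>> servo_tool(
  targets=[
    [0, 0, 0, 0, 14, 28, -1],
    [0, -0.005, 0, 0, 28, 58, -1],
    [0, -0.008, 0, 0, 42, 90, -1],
    [0, -0.008, 0, 5, 56, 120, -1],
    [0, -0.008, 0, 10, 68, 145, -1],
    [0, -0.008, 0, 15, 78, 162, -1],
    [0, -0.008, 0, 15, 80, 170, -1],
    [0, -0.008, 0, 15, 80, 170, -1],
  ],
)

```text
time_s: 8.8
eef_pos: [0.4414, 0.0559, 0.1874]
eef_rot: [0.105, -0.699, 0.103, 0.7]
wrist_force: [-0.4, -0.2, 0.0]
opening: -0.002
```

```bash
python3 - <<'E'
from h import *
from bench import ctrl
o=ctrl.get_obs();R=plan(o,[-115,-80,100])
c=ctrl.camera('wrist');cv2.imwrite('pics/wrist6.png',c['pixels'])
np.savez('w6.npz',p=o['eef_pos'],q=o['eef_rot'])
pts=[(-115+a*15.5,-80+b*19.5,58) for a in(-1,1) for b in(-1,1)]+[(-115+a*18,-80+b*22,70) for a in(-1,1) for b in(-1,1)]
print(np.c_[pts,wproj(o['eef_pos'],o['eef_rot'],[W(b) for b in pts]).round(1)])
E
```

```text
rot [[3.139, 0.003, -0.003], [-0.003, 0.002, 0.002]] use 1 shift mm [ 87.3   0.8 -56.2] tcp in balance [-171.1  -79.2  187.4] F_bal [-0.33 -0.27  0.01] t 8.8 q [-0.14 -0.07  1.97  0.    1.25  1.72] op -0.0
[[-130.5  -99.5   58.   346.   182.2]
 [-130.5  -60.5   58.   297.2  182.3]
 [ -99.5  -99.5   58.   346.7  142.2]
 [ -99.5  -60.5   58.   296.4  142.3]
 [-133.  -102.    70.   350.2  187.5]
 [-133.   -58.    70.   292.9  187.6]
 [ -97.  -102.    70.   351.3  139. ]
 [ -97.   -58.    70.   291.8  139.1]]
```

View pics/wrist6.png

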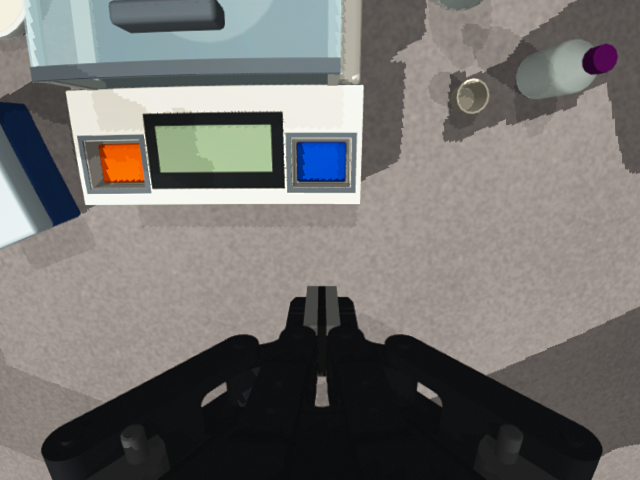

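Blue key spans (296–347, 140–182) against predicted (296.5–346.5, 142–182), agreeing within 1 mm. Before entering the well I'll check finger thickness along balance x: contact at lid stop was at TCP x −15.8.

```bash
python3 - <<'E'
from h import *
for u,v in [(187,346),(267,367),(183,361),(264,386)]:
    print(B(atz('top',(205+(u+.5)/2.6-.5,90+(v+.5)/2.6-.5),.143)).round(1))
for u,v,z in [(233,123,.123),(336,135,.123),(233,100,.143),(338,108,.143)]:
    print('s',B(atz('scene',(235+(u+.5)/3-.5,190+(v+.5)/3-.5),z)).round(1))
d=np.load('w5.npz')
for x in (-26,-29,-32): print(x,wproj(d['p'],d['q'],[W((x,28,123)),W((x,28,143))]).round(1))
im=cv2.imread('pics/wrist5.png')[265:345,200:440];cv2.imwrite('pics/w5c.png',cv2.resize(im,None,fx=3.3,fy=3.3,interpolation=cv2.INTER_CUBIC))
E
```

```text
[-28.7  24.5 143. ]
[-27.6 -28.2 143. ]
[-38.7  24.1 143. ]
[-39.9 -29.9 143. ]
s [-35.1 -24.6 123. ]
s [-33.1  28.8 123. ]
s [-33.6 -23.9 143. ]
s [-34.2  29.3 143. ]
-26 [[282.6 284. ]
 [279.3 296.2]]
-29 [[282.7 287.7]
 [279.5 300.2]]
-32 [[282.9 291.5]
 [279.6 304.2]]
```

View pics/w5c.png

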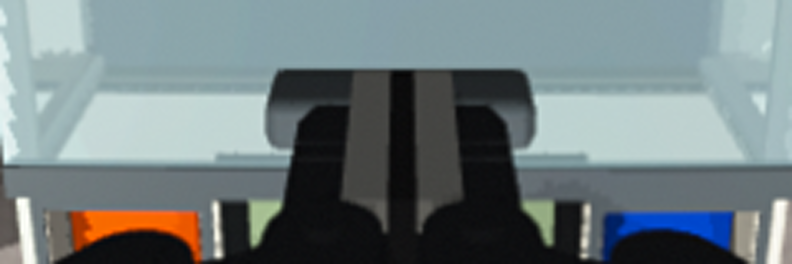

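Rear face ≈ −28, consistent with a half width of ~11–13 mm, which leaves ≥5 mm margin in the well. I'll move above the key.

>>> servo_tool(
  targets=[
    [0, 0, 0, 0, 0, -10, -1],
    [0, 0, 0, 10, 0, -24, -1],
    [0, 0, 0, 25, 0, -38, -1],
    [0, 0, 0, 45, 0, -49, -1],
    [0, 0, 0, 65, 1, -55, -1],
    [0, 0, 0, 82, 1, -56, -1],
    [0, 0, 0, 95, 1, -56, -1],
    [0, 0, 0, 95, 1, -56, -1],
  ],
)

```text
time_s: 9.85
eef_pos: [0.4943, 0.039, 0.0915]
eef_rot: [0.105, -0.698, 0.103, 0.701]
wrist_force: [0.0, -0.0, -0.5]
opening: 0.001
```

```bash
python3 - <<'E'
from h import *
from bench import ctrl
o=ctrl.get_obs();R=plan(o,[-115,-80,58])
for n in ['scene','wrist']:
    c=ctrl.camera(n);cv2.imwrite(f'pics/{n}7.png',c['pixels'])
    if n=='scene':cv2.imwrite('pics/s7c.png',cv2.resize(c['pixels'][170:320,235:415],None,fx=4,fy=4,interpolation=cv2.INTER_CUBIC))
E
```

```text
rot [[3.139, 0.003, -0.006], [-0.003, 0.004, 0.002]] use 1 shift mm [33.5 -0.  -0.6] tcp in balance [-115.5  -80.1   91.5] F_bal [ 0.04 -0.01 -0.53] t 9.85 q [-0.16  0.19  1.91  0.    1.05  1.7 ] op 0.0
```

View pics/s7c.png

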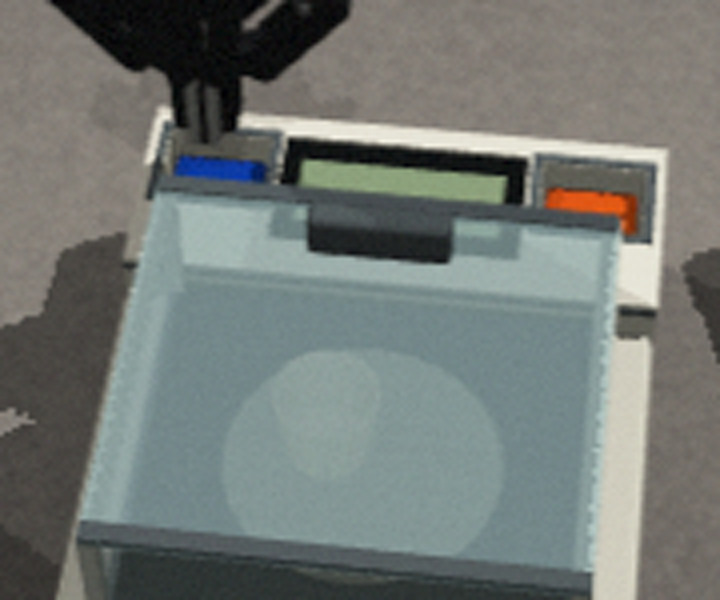

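View pics/wrist7.png

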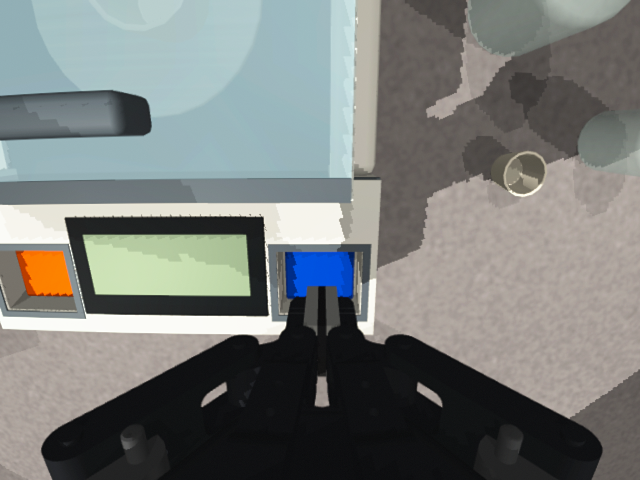

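Tip is centred over the blue key's well. Descending slowly.

>>> servo_tool(
  targets=[
    [0, 0, 0, 4, 0, -0.5, -1],
    [0, 0, 0, 9, 0, -0.5, -1],
    [0, 0, 0, 14, 0, -0.5, -1],
    [0, 0, 0, 19, 0, -0.5, -1],
    [0, 0, 0, 24, 0, -0.5, -1],
    [0, 0, 0, 28, 0, -0.5, -1],
    [0, 0, 0, 31, 0, -0.5, -1],
    [0, 0, 0, 32, 0, -0.5, -1],
  ],
)

```text
time_s: 10.95
eef_pos: [0.4957, 0.0388, 0.0607]
eef_rot: [0.105, -0.699, 0.103, 0.7]
wrist_force: [0.4, 0.8, -0.3]
opening: 0.001
```

```bash
python3 - <<'E'
from h import *
from bench import ctrl
o=ctrl.get_obs();R=plan(o,[-115,-80,53])
E
```

```text
rot [[3.139, 0.003, -0.002], [-0.003, 0.001, 0.002]] use 1 shift mm [7.7 0.1 0.9] tcp in balance [-114.1  -79.9   60.7] F_bal [ 0.16  0.89 -0.33] t 10.95 q [-0.16  0.24  1.92  0.    0.98  1.7 ] op 0.0
```

>>> servo_tool(
  targets=[
    [0, 0, 0, 1, 0, 0.5, -1],
    [0, 0, 0, 2, 0, 0.5, -1],
    [0, 0, 0, 3, 0, 0.5, -1],
    [0, 0, 0, 4, 0, 0.5, -1],
    [0, 0, 0, 5, 0, 0.5, -1],
    [0, 0, 0, 6, 0, 0.5, -1],
    [0, 0, 0, 7, 0, 0.5, -1],
    [0, 0, 0, 7.5, 0, 0.5, -1],
  ],
)

```text
time_s: 11.95
eef_pos: [0.4954, 0.039, 0.0533]
eef_rot: [0.105, -0.699, 0.103, 0.7]
wrist_force: [-1.1, 0.6, 3.6]
opening: 0.001
```

```bash
python3 - <<'E'
from h import *
from bench import ctrl
o=ctrl.get_obs();R=plan(o,[-115,-80,53])
E
```

```text
rot [[3.139, 0.003, -0.002], [-0.003, 0.001, 0.002]] use 1 shift mm [0.3 0.1 0.5] tcp in balance [-114.5  -79.9   53.3] F_bal [-1.21  0.24  3.64] t 11.95 q [-0.16  0.25  1.93  0.    0.96  1.7 ] op 0.0
```

>>> servo_tool(
  targets=[
    [0, 0, 0, 0.5, 0, 0, -1],
    [0, 0, 0, 1, 0, 0, -1],
    [0, 0, 0, 1.5, 0, 0, -1],
    [0, 0, 0, 1.5, 0, 0, -1],
    [0, 0, 0, 1.5, 0, 0, -1],
    [0, 0, 0, 1.5, 0, 0, -1],
    [0, 0, 0, 1.5, 0, 0, -1],
    [0, 0, 0, 1.5, 0, 0, -1],
  ],
)

```text
time_s: 12.95
eef_pos: [0.4955, 0.039, 0.0529]
eef_rot: [0.105, -0.699, 0.103, 0.7]
wrist_force: [-5.2, 0.6, 14.8]
opening: -0.004
```

```bash
python3 - <<'E'
from h import *
from bench import ctrl
o=ctrl.get_obs();R=plan(o,[-115,-80,53])
E
```

```text
rot [[3.139, 0.003, -0.002], [-0.002, 0.001, 0.002]] use 1 shift mm [-0.1  0.2  0.6] tcp in balance [-114.4  -79.8   52.9] F_bal [-5.18 -0.89 14.82] t 12.95 q [-0.16  0.26  1.93  0.    0.96  1.7 ] op -0.0
```

Bottomed: 14.8 N with z stalled at 52.9 mm (expected 53). Releasing straight up, well clear.

>>> servo_tool(
  targets=[
    [0, 0, 0, -1, 0, 0, -1],
    [0, 0, 0, -4, 0, 0, -1],
    [0, 0, 0, -9, 0, 0, -1],
    [0, 0, 0, -18, 0, 0, -1],
    [0, 0, 0, -35, 0, 0, -1],
    [0, 0, 0, -65, 0, 0, -1],
    [0, 0, 0, -100, 0, 0, -1],
    [0, 0, 0, -130, 0, 0, -1],
  ],
)

```text
time_s: 13.95
eef_pos: [0.4959, 0.0387, 0.1854]
eef_rot: [-0.105, 0.7, -0.103, -0.699]
wrist_force: [0.7, 0.1, 0.1]
opening: 0.0
```

>>> servo_tool(
  targets=[
    [0, 0, 0, 0, 0, 15, -1],
    [0, 0, 0, 0, 5, 40, -1],
    [0, 0, 0, -10, 10, 60, -1],
    [0, 0, 0, -20, 10, 70, -1],
    [0, 0, 0, -30, 10, 80, -1],
    [0, 0, 0, -30, 10, 80, -1],
    [0, 0, 0, -30, 10, 80, -1],
    [0, 0, 0, -30, 10, 80, -1],
  ],
)

```text
time_s: 14.95
eef_pos: [0.4165, 0.0522, 0.2149]
eef_rot: [-0.105, 0.7, -0.103, -0.699]
wrist_force: [0.9, 0.6, -0.3]
opening: 0.001
```

```bash
python3 - <<'E'
from h import *
from bench import ctrl
o=ctrl.get_obs();R=plan(o,[-115,-80,53])
for n in ['wrist','scene']:
    c=ctrl.camera(n);cv2.imwrite(f'pics/{n}9.png',c['pixels'])
for z in (58,53):
    pts=[(-115+a*15.5,-80+b*19.5,z) for a in(-1,1) for b in(-1,1)]
    print(z,wproj(o['eef_pos'],o['eef_rot'],[W(b) for b in pts]).round(1).tolist())
E
```

```text
rot [[3.139, 0.003, 0.0], [-0.002, -0.0, 0.002]] use 1 shift mm [161.9  -9.8 -78.8] tcp in balance [-193.8  -89.9  214.9] F_bal [ 0.66  0.78 -0.27] t 14.95 q [-0.16 -0.17  1.99  0.    1.32  1.7 ] op 0.0
58 [[331.8, 152.0], [286.5, 152.1], [332.0, 114.1], [285.5, 114.3]]
53 [[331.6, 151.8], [287.1, 151.9], [331.9, 114.5], [286.1, 114.7]]
```

View pics/wrist9.png

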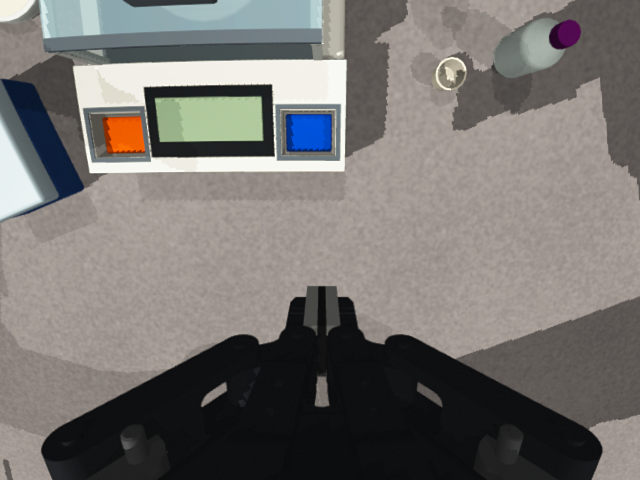

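View pics/scene9.png

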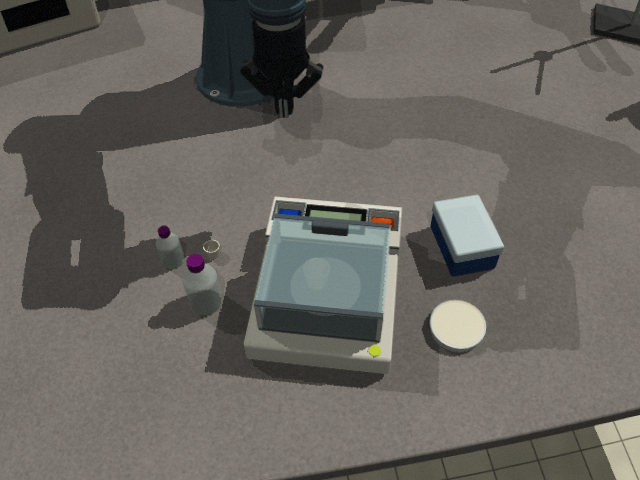

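```bash
python3 - <<'E'
from h import *
from bench import ctrl
o=ctrl.get_obs()
for b in [(-60,92,124),(-60,-92,124),(-57,-92,124),(-60,-92,120),(-60,-92,70),(-60,92,70)]: print(b,wproj(o['eef_pos'],o['eef_rot'],[W(b)]).round(1))
im=cv2.imread('pics/wrist9.png')[20:180,30:360];cv2.imwrite('pics/w9c.png',cv2.resize(im,None,fx=2.4,fy=2.4,interpolation=cv2.INTER_CUBIC))
a=cv2.imread('pics/scene9.png')[190:350,240:410];cv2.imwrite('pics/s9c.png',cv2.resize(a,None,fx=3.6,fy=3.6,interpolation=cv2.INTER_CUBIC))
E
```

```text
(-60, 92, 124) [[41.8 50.7]]
(-60, -92, 124) [[323.4  40.7]]
(-57, -92, 124) [[323.4  35.5]]
(-60, -92, 120) [[323.3  42.4]]
(-60, -92, 70) [[323.   59.8]]
(-60, 92, 70) [[93.  65.7]]
```

View pics/w9c.png

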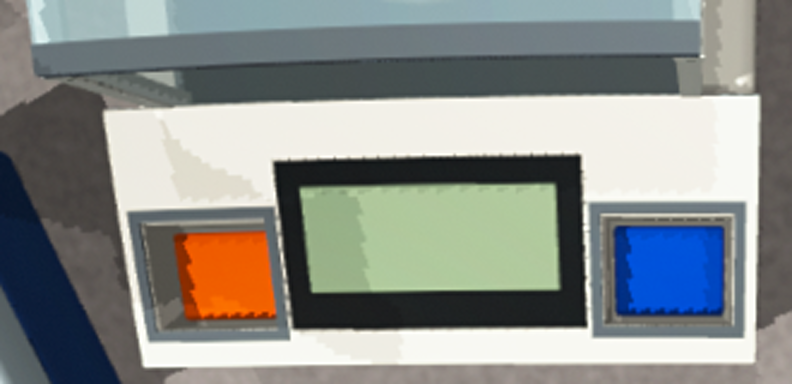

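View pics/s9c.png

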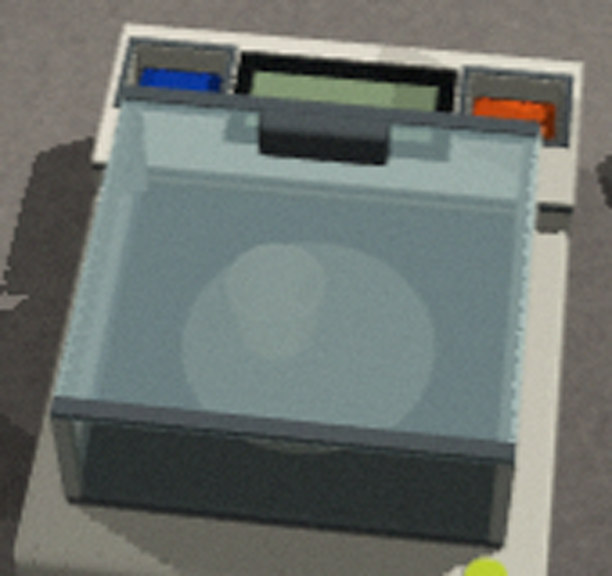

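Final views: the lid bar's front edge is at rows 43 (right) and 51 (left), against predicted 41 and 51 for lid=0. Both keys look level in their wells, nothing else has moved, and the hand is clear.

```bash
python3 -c "
from bench import ctrl
print(ctrl.hand_in())"
```

```text
the job is handed in; nothing more can be done
None
```

The job is handed in at about 15 s: the lid is shut, and the blue tare key was pressed right down and let up again.

- **Lid:** I pushed it by the rear face of its grip with the shut fingertips until it stopped. It slid at about 2 N and reached 12 N at the hard stop. In the last pictures its front bar lies within about 2 pixels (roughly 1–2 mm) of where a shut lid should be.
- **Tare key:** I pressed it until it stopped at z = 52.9 mm, against 53 mm expected for fully down. The force there was 14.8 N, well over the 4 N needed but below the limits. I then rose straight up, and the key shows centred in its well again. That it came fully back up I can only judge from the picture, because a 5 mm change in key height shifts its outline by less than a pixel in the wrist view.
- **Surroundings:** The crucible, standby key, bottles, tip box and dish look undisturbed in the last pictures. The hand is clear, with only sensor noise (about 1 N) at the wrist.
- **Disagreement:** The two fixed cameras differed by about 5 mm on the grip's final position (balance x −28 against −34 mm). The measured lid travel, 80 to 84 mm, still agrees with the 82 mm it started open.

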